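# Wind the tipping bin over and back by its crank

## Task

Tip the rinsed stones out of the blue bin into the sieve tray in front of it: take the crank by its loose black sleeve and wind it so that the bin swings forward, until all five stones lie in the tray, then wind the bin back until it rests fully home on its buffers, and let go. The bin is heavy and nothing brakes it, so never let go of the sleeve while the bin is off its buffers, and leave the things on the shelf undisturbed.

Things in the scene. Friction and masses are not known exactly. Their poses are not given: they have to be found in the camera images.
- crank_hub (a point): centre of the outer face of the steel crank's hub, on the crank axis, 225 mm above the bench; fixed. Its frame is the rack's: z up, y along the level crank axis towards the bin (the sleeve stands out to -y), x level, away from the robot, in under the shelf. The crank arm (10 mm thick, 26 mm wide at its end) turns in the 10 mm just behind this point; with the bin home it points up and towards the robot, 46 degrees from straight up
- shaft (a joint): turn of the crank from where it stands with the bin home (rad); grows as the bin swings forward: the top of the crank's circle then moves away from the robot (+x of crank_hub), its bottom towards the robot. Six times joint bin, so emptying takes nearly two turns. Plain gears, no ratchet or brake: the full bin needs 5 to 8 N at the sleeve; past its balance point (bin near 1.0) it pulls forward by itself
- sleeve: black plastic grip sleeve, a cylinder 28 mm in diameter (25 mm at the ends) and 120 mm long, origin at its centre, its y axis along it. It lies parallel to the crank axis, 70 mm from it; its centre is 65 mm to -y of crank_hub and its inner end 5 mm clear of the arm. It spins freely on its spindle, so a hand holding it need not turn as it goes round; its x and z axes spin at will
- shelf_edge (a point): lower front edge of the fixed galvanized shelf straight above the sleeve's middle, 404 mm above the bench and 40 mm farther back (crank_hub's x) than the crank axis. The shelf runs back 205 mm and up to 430 mm; its right end with a 30 mm post is 200 mm away. It overhangs the far part of the sleeve's circle: a hand pointing straight down strikes it, one leaning 35 to 40 degrees, coming in from the robot's side, clears it
- bin (a joint): forward swing of the blue plastic bin (rad): 0 is home, level, on rubber buffers at a hard stop; grows as it swings towards the robot, to a hard stop at 2.2. Hinged at its lower front edge, 85 mm beyond the crank axis (crank_hub's x), 175 mm above the bench; 215 mm wide, 165 deep, 120 high, its front leans out; about 1 kg. Starts home. Stones begin to drop out near 1.4, the last by about 1.95
- tray: stainless sieve tray standing fast on the bench in front of the bin, 270 mm (its x) by 265 mm (its y) and 75 mm high, 4 mm walls and floor, origin at the centre of its underside, axes as crank_hub's to a few degrees
- stone0: centre of tumbled stone 0, a flattened round pebble about 66 mm across and 42 mm thick, about 280 g; starts in the bin
- stone1: centre of tumbled stone 1, a flattened round pebble about 63 mm across and 46 mm thick, about 280 g; starts in the bin
- stone2: centre of tumbled stone 2, a flattened round pebble about 66 mm across and 42 mm thick, about 280 g; starts in the bin
- stone3: centre of tumbled stone 3, a flattened round pebble about 63 mm across and 46 mm thick, about 280 g; starts in the bin
- stone4: centre of tumbled stone 4, a flattened round pebble about 66 mm across and 42 mm thick, about 280 g; starts in the bin
- barrel: white rubber tumbler barrel standing on the shelf, 132 mm across, 165 mm high, origin at the centre of its underside
- pebble: green jade pebble on the shelf, 96 mm across, 52 mm high, origin at the centre of its underside
- sieve_ring: chrome sieve ring lying on the shelf, 160 mm across, 45 mm high, origin at the centre of its underside
- jar: squat amber glass jar on the shelf, 96 mm across, 95 mm high, origin at the centre of its underside

How it is judged:
By the outcome, as a careful person would: the job done as asked, in the order asked, and still so for the second after the job is handed in, with the robot touching nothing.
It also fails if it takes over 64 s, if anything falls off the work surface, if the arm or the gripper's body presses on something with over 40 N, if the wrist force passes 120 N, or if a joint passes its speed limit or range.

## Robot

A 6-joint arm with a two-finger parallel gripper is mounted at the origin on the work surface. World frame = base frame: x ahead of the robot, y to its left, z up, the work surface at z = 0. Lengths are in m, angles in rad, forces in N, time in s.
With the tool pointing down it reaches from about 0.35 to 0.875 m from the base axis. Payload 15.5 kg.
Tool frame: the origin (TCP) lies between the finger pads; the fingertips stand 14 mm ahead of it and the grasp point (between the pads) lies 5 mm behind it; z points along the fingers, y is the line along which they close (so a half turn about z gives the same grasp; the last joint's range is limited). The gripper opens to 85 mm and grips with 20 to 120 N. Pads are 22 mm wide; open, the fingers measure 114 mm over their backs; the gripper's body (76 mm by 85 mm) begins 54 mm behind the grasp point. The pads swing forward as they close: fully open they stand 13 mm farther back than shut.
Start: joints at [1.161, 0.494, 1.345, -0, 1.302, -0.096], TCP at [0.193, 0.594, 0.245] pointing down, gripper open.
Joint ranges: [-2.91, 2.91], [-0.82, 2.16], [0.22, 2.67], [-1.22, 4.37], [0.12, 2.79], [-3.08, 3.08]. Speed limits (rad/s): [1.89, 1.89, 2.57, 3.01, 3.01, 3.01].

## Interface

Orientations are given as a unit quaternion [x, y, z, w].
In Python, from rig import bot gives the robot as it stands.
- The arm moves only by the tool drive_tool, never from a script. Its argument "plan" is a list of rows, each a list of 3 entries, a list of its own where there are three numbers: the shift along the tool's x, y, z in cm, then the turn about the tool's z in degrees, then the closure in counts, from 0 (fully open) to 255 (shut). In form: [[[x, y, z], yaw, hand], ...]. A call has 1 to 12 rows; each row shifts and turns the commanded pose from where the row before left it, along the tool's axes as they then stand; what a row does not reach is not made up. A row lasts 1/8 s, in which the tool goes at most 62.5 mm and 10.7 degrees, less where a joint would pass 70% of its speed; a pose out of reach is approached as far as the arm can. A call is refused whole if a number of a shift passes 6.25 or a number of a turn 10.7, either way. A call with a gripper value outside its range is refused whole. The fingers move at their own pace and stop on an object; "grip_force" is the grip in N (left out, the last holds). Time passes only in rows, so rows that do not move let the fingers close. It gives the time, the measured TCP pose, the force, the opening and the grip force at its end, in the units of the state.
- bot.get_state(): the state, without advancing time (a new reading comes with each control period).
- bot.capture(name): name is "side" or "top"; returns (picture, depth): 420x560x3 uint8, red, green, blue; 420x560 float32, m along the optical axis (not along the pixel's ray), 0 where there is no reading.
- bot.get_calibration(name): a dict with "K" (3x3 intrinsics, pixels), "rvec" (rotation vector, rad) and "tvec" (3), from world to camera coordinates, as OpenCV has them. Camera axes: x right, y down, z forward; pixel columns grow to the right and rows downward; lengths in m; the calibration is good to about 2 mm. A picture is of the moment at which its call begins. get_calibration takes no time and is no camera call.
- bot.sign_off(): hands the job in; it is judged then, once.
The state is a dict: "t": time; "joints": joint angles; "qvel": joint speeds; "tau": joint torques, N m; "tcp_pos": TCP position; "eef_rot": TCP orientation; "contact_force": force on the tool from outside, world axes, zero at the start; "moment": the same for the moment, N m; "opening": opening from 0.0 (shut) to 1.0 (fully open); "gripper_force": force on a finger pad.
Only numpy, scipy, OpenCV 4.12 (cv2) and the standard library are available. Lean on these libraries where they do the work, as an engineer would, in place of code of your own. Each camera call takes 0.05 s, during which the arm holds its last target. There are 200 camera calls.

## Working session

There is one attempt and no reset: what is moved stays moved. The work goes in short steps, Python scripts to look and compute and a tool call to move; the robot and the scene stay as the last step left them, time stands still between calls to the robot, and variables do not carry over. Pictures are saved under pics/ and viewed, at most 10 in all, crops included, and the job is handed in when it is done.

Besides the shell and the picture viewer there is one more tool, called after "Call:" as name([rows], argument=value, ...), one row to a line, values as JSON. drive_tool: Moves the arm, as the interface text tells. Its arguments: {"type":"object","properties":{"plan":{"type":"array","items":{"type":"array"}},"grip_force":{"type":"number"}},"required":["plan"]}

```bash
mkdir -p pics; ls; python3 - <<'E'
from rig import bot
import cv2,numpy as np
s=bot.get_state();print({k:np.round(v,3) for k,v in s.items()})
for n in("side","top"):
    p,d=bot.capture(n);cv2.imwrite(f"pics/{n}0.png",p[:,:,::-1]);np.save(f"{n}_d.npy",d);np.save(f"{n}_p.npy",p)
    c=bot.get_calibration(n);R=cv2.Rodrigues(np.array(c["rvec"]))[0];print(n,c["K"],-R.T@np.array(c["tvec"]).ravel(),R[2])
E
```

```text
pics
{'t': np.float64(0.0), 'joints': array([ 1.161,  0.494,  1.346,  0.   ,  1.302, -0.095]), 'qvel': array([0.   , 0.001, 0.   , 0.   , 0.   , 0.002]), 'tau': array([ 4.0000e-03, -8.8216e+01, -3.8389e+01,  0.0000e+00,  1.0000e-02,
       -0.0000e+00]), 'tcp_pos': array([0.193, 0.594, 0.245]), 'eef_rot': array([ 0.156,  0.988, -0.001, -0.   ]), 'contact_force': array([-0.125, -1.138, -0.107]), 'moment': array([ 0.027,  0.025, -0.003]), 'gripper_force': np.float64(0.0), 'opening': np.float64(0.999)}
side [[528.49415364   0.         273.95269698]
 [  0.         528.49415364 209.5327096 ]
 [  0.           0.           1.        ]] [-0.19353501 -0.34828681  1.18256939] [ 0.60872801  0.3112763  -0.72976522]
top [[494.95842884   0.         281.44351072]
 [  0.         494.95842884 205.40756626]
 [  0.           0.           1.        ]] [0.46619958 0.04405561 1.30468478] [ 1.10699658e-01 -1.83225891e-04 -9.93853889e-01]
```

View pics/side0.png

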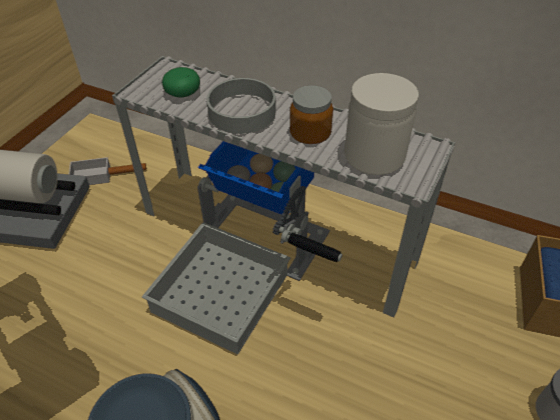

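View pics/top0.png

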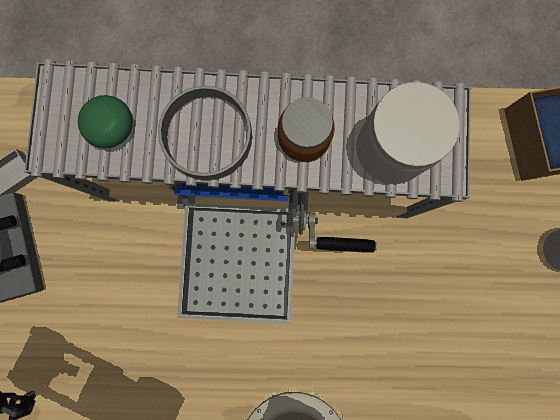

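The side picture shows the sleeve at about (290,236)–(340,257), with the hub at about (283,230). The top picture shows it at about (312,243)–(375,246), with the tray at (180–292, 205–320).

```bash
cat > h.py <<'E'
from rig import bot
import cv2,numpy as np
def pts(n,d,m):
    c=bot.get_calibration(n);K=np.array(c["K"]);R=cv2.Rodrigues(np.array(c["rvec"]))[0];t=np.array(c["tvec"]).ravel()
    v,u=np.nonzero(m&(d>0));z=d[v,u]
    P=np.stack([(u-K[0,2])/K[0,0]*z,(v-K[1,2])/K[1,1]*z,z],1)
    return (P-t)@R
E
python3 - <<'E'
from h import *
for n,(u0,u1,v0,v1) in dict(top=(305,385,232,258),side=(280,348,225,268)).items():
    p=np.load(n+"_p.npy");d=np.load(n+"_d.npy")
    m=np.zeros(d.shape,bool);m[v0:v1,u0:u1]=(p[v0:v1,u0:u1].max(2)<50)
    P=pts(n,d,m);P=P[(P[:,2]>.2)]
    c=np.median(P,0);P=P[np.linalg.norm(P-c,axis=1)<.09]
    U,S,V=np.linalg.svd(P-P.mean(0),full_matrices=False)
    s=(P-P.mean(0))@V[0];print(n,len(P),P.mean(0),V[0],np.percentile(s,[0,1,50,99,100]),P.min(0),P.max(0),np.percentile(P,[2,98],0))
# shelf front edge & tray edges orientation in top
p=np.load("top_p.npy");d=np.load("top_d.npy")
m=np.zeros(d.shape,bool);m[150:215,30:475]=True
P=pts("top",d,m);P=P[(P[:,2]>.40)&(P[:,2]<.44)]
for y in np.arange(-.35,.6,.1):
    q=P[abs(P[:,1]-y)<.01]
    if len(q):print("shelf front",y,np.sort(q[:,0])[:3],np.median(q[:,2]))
m=np.zeros(d.shape,bool);m[200:325,170:300]=True
P=pts("top",d,m);P=P[(P[:,2]>.065)&(P[:,2]<.085)];q=cv2.minAreaRect(P[:,:2].astype(np.float32));print("tray",q)
for n in("side",):
    p=cv2.imread("pics/side0.png")[190:290,240:360];cv2.imwrite("pics/c.png",cv2.resize(p,None,fx=6,fy=6,interpolation=2))
E
```

```text
top 747 [ 0.5024774  -0.08862675  0.28427885] [-0.03103431 -0.99948947  0.00759466] [-0.07368566 -0.05803072 -0.00031591  0.05943531  0.06266086] [ 0.48890737 -0.1513564   0.26854866] [ 0.51724126 -0.01476834  0.29152694] [[ 0.48950233 -0.14673595  0.27601249]
 [ 0.51585759 -0.03129232  0.28990041]]
side 641 [ 0.49516829 -0.09117374  0.28088233] [-0.03552315 -0.99936029 -0.0041375 ] [-0.06087364 -0.05963151  0.00080678  0.05628052  0.05830097] [ 0.48299358 -0.14981551  0.26372148] [ 0.51581272 -0.03054427  0.29013153] [[ 0.48595689 -0.14703282  0.26776596]
 [ 0.51016765 -0.03331287  0.28812921]]
shelf front -0.24999999999999997 [0.58153417 0.5823771  0.58379352] 0.422349054368375
shelf front -0.14999999999999997 [0.58412763 0.58441944 0.58446002] 0.4284676032720116
shelf front -0.04999999999999993 [0.59278904 0.59394312 0.59408311] 0.42223009539047734
shelf front 0.050000000000000044 [0.59125629 0.59147297 0.5915337 ] 0.4280212991230104
shelf front 0.15000000000000002 [0.59614755 0.59748548 0.5993068 ] 0.4221995642645068
shelf front 0.2500000000000001 [0.5988981  0.59933867 0.59939541] 0.42798458173189236
shelf front 0.3500000000000001 [0.60362679 0.60421549 0.60537693] 0.4221027495780151
shelf front 0.45000000000000007 [0.60626575 0.60656786 0.60658788] 0.427959397592857
tray ((0.4681674540042877, 0.1470639407634735), (0.28569164872169495, 0.300120085477829), 88.26905822753906)
```

View pics/c.png

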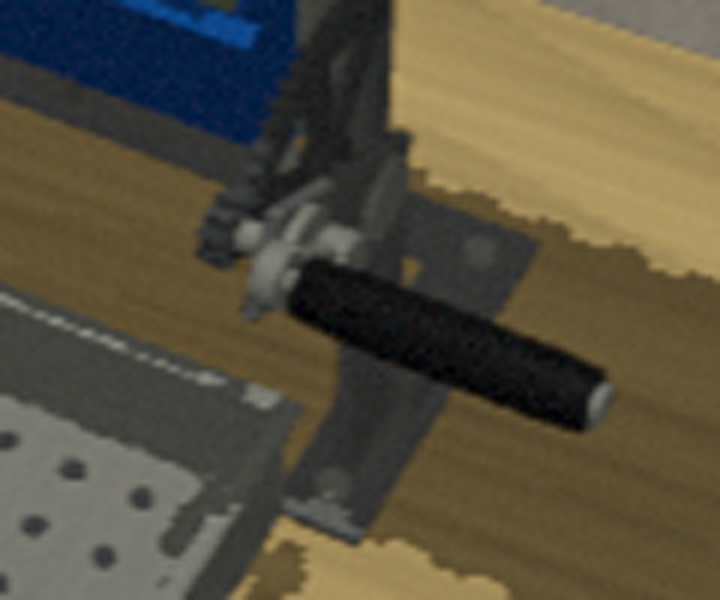

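```bash
cat >> h.py <<'E'
from scipy.spatial.transform import Rotation as Rn
def rows(targets,hand=0,pose=None):
    """targets: list of (world pos, yaw deg); prints rounded rows"""
    s=bot.get_state();p,R=pose or (np.array(s["tcp_pos"]),Rn.from_quat(s["eef_rot"]))
    out=[]
    for w,yaw in targets:
        d=np.round(R.inv().apply(np.array(w)-p)*100,2)
        p=p+R.apply(d/100);R=R*Rn.from_euler("z",yaw,degrees=True)
        out.append([list(map(float,d)),yaw,hand])
    print(str(out).replace(" ",""));return p,R
def show():
    s=bot.get_state();M=Rn.from_quat(s["eef_rot"]).as_matrix()
    print("t",round(s["t"],2),"tcp",np.round(s["tcp_pos"],4),"j",np.round(s["joints"],3),"F",np.round(s["contact_force"],1),"open",round(float(s["opening"]),3),"gf",s["gripper_force"]);print("x",M[:,0].round(3),"y",M[:,1].round(3),"z",M[:,2].round(3))
E
python3 - <<'E'
from h import *
s=bot.get_state();p=np.array(s["tcp_pos"])
T=[(p+[0,0,.06*(i+1)],0) for i in range(3)]
a0=np.arctan2(p[1],p[0]);r0=np.hypot(p[0],p[1])
for i in range(1,10):
    f=i/9;a=a0*(1-f)+np.radians(-2)*f;r=r0*(1-f)+.5*f
    T.append(([r*np.cos(a),r*np.sin(a),.425+.02*i],8.2))
rows(T)
E
```

```text
[[[0.0,-0.01,-6.0],0,0],[[0.0,-0.0,-6.0],0,0],[[0.0,-0.01,-6.0],0,0],[[-8.74,-2.01,-2.02],8.2,0],[[-8.54,-2.01,-2.0],8.2,0],[[-8.34,-1.99,-1.99],8.2,0],[[-8.14,-1.99,-2.0],8.2,0],[[-7.94,-1.97,-1.99],8.2,0],[[-7.75,-1.96,-2.0],8.2,0],[[-7.54,-1.95,-1.99],8.2,0],[[-7.35,-1.94,-1.99],8.2,0],[[-7.15,-1.92,-2.0],8.2,0]]
```

Call:
drive_tool([
  [[0,0,-6],0,0],
  [[0,0,-6],0,0],
  [[0,0,-6],0,0],
  [[-5.8,-1.4,-1.5],6,0],
  [[-5.8,-1.4,-1.5],6,0],
  [[-5.8,-1.4,-1.5],6,0],
  [[-5.7,-1.4,-1.5],6,0],
  [[-5.6,-1.4,-1.5],6,0],
  [[-5.5,-1.4,-1.5],6,0],
  [[-5.4,-1.4,-1.5],6,0],
  [[-5.3,-1.4,-1.5],6,0],
  [[-5.2,-1.4,-1.5],6,0],
])

```text
t: 1.6
tcp_pos: [0.4744, 0.1831, 0.5603]
eef_rot: [0.589, 0.808, -0.0, -0.0]
contact_force: [1.3, -0.3, -0.6]
opening: 0.999
gripper_force: 0.0
```

```bash
python3 -c "
from h import *
show()"
```

```text
t 1.6 tcp [0.4744 0.1831 0.5603] j [ 0.251  0.177  1.003 -0.     1.963 -0.06 ] F [ 1.3 -0.3 -0.6] open 0.999 gf 0.0
x [-0.306  0.952  0.   ] y [ 0.952  0.306 -0.001] z [-0.001 -0.    -1.   ]
```

Call:
drive_tool([
  [[-5,-2,-4],10,0],
  [[-5,-2,-4],9.9,0],
  [[-4,-2,-6],0,0],
  [[0,0,-6],0,0],
  [[0,0,-6],0,0],
  [[0,0,-6],0,0],
])

```text
t: 2.35
tcp_pos: [0.3761, 0.0448, 0.8166]
eef_rot: [0.718, 0.695, -0.026, -0.033]
contact_force: [-127.3, -3.0, -14.8]
opening: 0.998
gripper_force: 0.0
```

```bash
python3 -c "
from h import *
show()"
```

```text
t 2.35 tcp [0.3761 0.0448 0.8166] j [-0.046  0.22   0.219  0.022  2.785  0.007] F [-127.3   -3.   -14.8] open 0.998 gf 0.0
x [0.033 0.999 0.009] y [ 0.996 -0.032 -0.083] z [-0.083  0.011 -0.997]
```

Call:
drive_tool([
  [[0,0,0],0,0],
  [[0,0,0],0,0],
])

```text
t: 2.6
tcp_pos: [0.3737, 0.045, 0.818]
eef_rot: [0.718, 0.695, -0.024, -0.031]
contact_force: [0.1, 0.1, -0.2]
opening: 0.997
gripper_force: 0.0
```

```bash
python3 -c "
from h import *
show()"
```

```text
t 2.6 tcp [0.3737 0.045  0.818 ] j [-0.046  0.215  0.221  0.021  2.784  0.007] F [ 0.1  0.1 -0.2] open 0.997 gf 0.0
x [0.033 0.999 0.009] y [ 0.996 -0.032 -0.079] z [-0.078  0.011 -0.997]
```

Call:
drive_tool([
  [[0,-1.5,-2],0,0],
  [[0,-2,-2],0,0],
  [[0,-2,-2],0,0],
  [[0,-2,-2],0,0],
  [[0,-1,-1],0,0],
  [[0,0,0],0,0],
])

```text
t: 3.35
tcp_pos: [0.3167, 0.0513, 0.8516]
eef_rot: [0.719, 0.695, 0.009, 0.005]
contact_force: [-0.2, 0.0, -0.8]
opening: 1.001
gripper_force: 0.0
```

```bash
python3 -c "
from h import *
show()"
```

```text
t 3.35 tcp [0.3167 0.0513 0.8516] j [-0.032  0.117  0.22   0.017  2.784  0.016] F [-0.2  0.  -0.8] open 1.001 gf 0.0
x [0.033 0.999 0.006] y [ 0.999 -0.033  0.02 ] z [ 0.02   0.005 -1.   ]
```

Call:
drive_tool([
  [[0,-2,-1.8],0,0],
  [[0,-2.5,-2],0,0],
  [[0,-2.5,-2],0,0],
  [[0,-2.5,-2],0,0],
  [[0,-2.5,-2],0,0],
  [[0,-2.5,-2],0,0],
  [[0,-2.5,-2],0,0],
  [[0,-2.5,-2],0,0],
  [[0,-2,-1.5],0,0],
  [[0,-1,-1],0,0],
  [[0,0,0],0,0],
])

```text
t: 4.72
tcp_pos: [0.1555, 0.0877, 0.9058]
eef_rot: [0.713, 0.691, 0.082, 0.089]
contact_force: [0.1, 0.7, -0.7]
opening: 0.999
gripper_force: 0.0
```

```bash
python3 -c "
from h import *
show()"
```

```text
t 4.72 tcp [0.1555 0.0877 0.9058] j [ 0.348 -0.098  0.22  -0.273  2.784  0.113] F [ 0.1  0.7 -0.7] open 0.999 gf 0.0
x [ 0.033  0.999 -0.006] y [ 0.97 -0.03  0.24] z [ 0.239 -0.013 -0.971]
```

Call:
drive_tool([
  [[-1,-1,-1.5],0,0],
  [[-1,-1.5,-2],0,0],
  [[-0.8,-2.5,-2.5],0,0],
  [[-0.5,-2.5,-2.5],0,0],
  [[-0.3,-2.5,-2.5],0,0],
  [[0,-2.5,-2.5],0,0],
  [[0,-1.5,-1.5],0,0],
  [[0,0,0],0,0],
])

```text
t: 5.72
tcp_pos: [0.0707, 0.0799, 0.9163]
eef_rot: [0.708, 0.688, 0.108, 0.119]
contact_force: [1.0, -0.3, 0.3]
opening: 1.004
gripper_force: 0.0
```

```bash
python3 -c "
from h import *
show()"
```

```text
t 5.72 tcp [0.0707 0.0799 0.9163] j [ 1.211 -0.135  0.22  -1.052  2.784  0.2  ] F [ 1.  -0.3  0.3] open 1.004 gf 0.0
x [ 0.03   0.999 -0.011] y [ 0.948 -0.025  0.318] z [ 0.317 -0.02  -0.948]
```

```bash
python3 - <<'E'
from h import *
rows([((.11,.07,.9),0),((.15,.065,.88),0),((.2,.06,.86),0),((.25,.055,.84),0),((.30,.05,.82),0),((.36,.048,.81),0),((.41,.045,.80),0),((.46,.043,.79),0),((.5,.041,.78),0),((.54,.04,.78),0),((.56,.04,.78),0)])
A=[];b=[]
for j,r,z in (((.494,1.345,1.302),.6217,.245),((.215,.221,2.784),.374,.818),((.117,.22,2.784),.3165,.8516),((.177,1.003,1.963),.505,.5603)):
    q=np.cumsum(j);A+=[[*np.sin(q),1,0],[*np.cos(q),0,1]];b+=[r,z]
x,res,_,sv=np.linalg.lstsq(np.array(A),np.array(b),rcond=None);print(x,A@x-b,sv)
E
```

```text
[[[-0.85,3.23,2.81],0,0],[[-0.36,3.17,3.18],0,0],[[-0.33,4.11,3.49],0,0],[[-0.33,4.12,3.49],0,0],[[-0.33,4.12,3.5],0,0],[[-0.01,5.37,2.85],0,0],[[-0.14,4.43,2.54],0,0],[[-0.04,4.43,2.54],0,0],[[-0.07,3.48,2.22],0,0],[[0.02,3.79,1.27],0,0],[[0.06,1.9,0.64],0,0]]
[ 0.15550604  0.45153867 -0.30962711  0.11343481 -0.0616829 ] [ 0.0006802   0.02020077 -0.01244372 -0.00978491 -0.04198348 -0.02313852
  0.05374701  0.01272266] [3.69315291 2.35097013 0.88937029 0.19952929 0.05262691]
```

Call:
drive_tool([
  [[-0.5,2,2],0,0],
  [[-0.8,3.2,3],0,0],
  [[-0.5,4,3.5],0,0],
  [[-0.3,4.1,3.5],0,0],
  [[-0.3,4.1,3.5],0,0],
  [[0,5.3,2.8],0,0],
  [[-0.1,4.4,2.5],0,0],
  [[-0.1,4.4,2.5],0,0],
  [[-0.1,3.5,2.2],0,0],
  [[0,3,1.2],0,0],
  [[0,1.5,0.6],0,0],
  [[0,0,0],0,0],
])

```text
t: 7.22
tcp_pos: [0.4039, 0.0567, 0.8449]
eef_rot: [0.706, 0.688, 0.099, 0.134]
contact_force: [-0.1, 0.3, -0.1]
opening: 1.0
gripper_force: 0.0
```

```bash
python3 -c "
from h import *
show()"
```

```text
t 7.22 tcp [0.4039 0.0567 0.8449] j [ 0.047  0.052  0.394 -0.098  2.366 -0.008] F [-0.1  0.3 -0.1] open 1.0 gf 0.0
x [ 0.033  0.998 -0.045] y [ 0.946 -0.017  0.324] z [ 0.323 -0.053 -0.945]
```

Call:
drive_tool([
  [[-0.3,3,1.1],0,0],
  [[-0.4,5,1.7],0,0],
  [[-0.4,5,1.7],0,0],
  [[-0.2,5,1.7],0,0],
  [[-0.2,4,1.3],0,0],
  [[0,3,1],0,0],
  [[0,2,0.7],0,0],
  [[0,2,0.7],0,0],
  [[0,1,0.4],0,0],
  [[0,0,0],0,0],
])

```text
t: 8.48
tcp_pos: [0.6682, 0.0279, 0.7624]
eef_rot: [0.7, 0.685, 0.124, 0.158]
contact_force: [0.2, 0.1, 0.1]
opening: 0.997
gripper_force: 0.0
```

```bash
python3 -c "
from h import *
show()"
```

```text
t 8.47 tcp [0.6682 0.0279 0.7624] j [-0.028  0.387  0.221 -0.047  2.131 -0.04 ] F [0.2 0.1 0.1] open 0.997 gf 0.0
x [ 0.03   0.999 -0.042] y [ 0.92  -0.011  0.392] z [ 0.391 -0.051 -0.919]
```

Call:
drive_tool([
  [[0,1.5,0],0,0],
  [[0,2,0],0,0],
  [[0,2,0],0,0],
  [[0,2,0],0,0],
  [[0,2,0],0,0],
  [[0,1,0],0,0],
  [[0,0,0],0,0],
])

```text
t: 9.35
tcp_pos: [0.7205, 0.0235, 0.7451]
eef_rot: [0.695, 0.681, 0.145, 0.177]
contact_force: [0.0, 0.6, -0.9]
opening: 0.999
gripper_force: 0.0
```

```bash
python3 -c "
from h import *
show()"
```

```text
t 9.35 tcp [0.7205 0.0235 0.7451] j [-0.035  0.431  0.221 -0.038  2.029 -0.04 ] F [ 0.   0.6 -0.9] open 0.999 gf 0.0
x [ 0.03   0.999 -0.041] y [ 0.896 -0.009  0.444] z [ 0.443 -0.05  -0.895]
```

Call:
drive_tool([
  [[0,2,-1],0,0],
  [[0,3,-1.5],0,0],
  [[0,4,-2],0,0],
  [[0,4,-2],0,0],
  [[0,4,-2],0,0],
  [[0,4,-2],0,0],
  [[0,4,-2],0,0],
  [[0,3,-1],0,0],
  [[0,1.5,0],0,0],
  [[0,0,0],0,0],
])

```text
t: 10.6
tcp_pos: [0.7505, 0.0191, 0.8017]
eef_rot: [0.672, 0.663, 0.218, 0.249]
contact_force: [0.7, 0.1, -1.1]
opening: 1.002
gripper_force: 0.0
```

```bash
python3 -c "
from h import *
show()"
```

```text
t 10.6 tcp [0.7505 0.0191 0.8017] j [-0.047  0.395  0.221 -0.017  1.851 -0.043] F [ 0.7  0.1 -1.1] open 1.002 gf 0.0
x [ 0.027  0.999 -0.036] y [0.782 0.002 0.623] z [ 0.622 -0.045 -0.781]
```

```bash
python3 - <<'E'
from h import *
s=bot.get_state();R=Rn.from_quat(s["eef_rot"]);z=R.apply([0,0,1])
S=np.array([.501,-.089,.2736]);pre=S-.10*z;print(pre,R.inv().apply([0,0,1]))
p=np.array(s["tcp_pos"]);w=np.array([.42,-.05,.68])
T=[(p+(w-p)*f,0) for f in np.linspace(0,1,8)[1:]]+[(w+(pre-w)*f,0) for f in np.linspace(0,1,6)[1:]]
rows(T)
E
```

```text
[ 0.43876774 -0.0844682   0.35174479] [-0.03648612  0.62290283 -0.7814479 ]
[[[-1.05,-4.78,-1.53],0,0],[[-1.05,-4.78,-1.54],0,0],[[-1.05,-4.77,-1.53],0,0],[[-1.05,-4.78,-1.54],0,0],[[-1.05,-4.78,-1.53],0,0],[[-1.05,-4.78,-1.54],0,0],[[-1.05,-4.78,-1.53],0,0],[[-0.44,-3.79,5.39],0,0],[[-0.44,-3.8,5.4],0,0],[[-0.43,-3.8,5.39],0,0],[[-0.44,-3.79,5.4],0,0],[[-0.44,-3.8,5.39],0,0]]
```

Call:
drive_tool([
  [[-0.7,-3,-1],0,0],
  [[-1.1,-4.8,-1.5],0,0],
  [[-1.1,-4.8,-1.5],0,0],
  [[-1.1,-4.8,-1.5],0,0],
  [[-1.1,-4.8,-1.5],0,0],
  [[-1.1,-4.8,-1.5],0,0],
  [[-1.1,-5,-0.5],0,0],
  [[-0.5,-4.8,2],0,0],
  [[-0.4,-3.8,5],0,0],
  [[-0.4,-3.5,5],0,0],
  [[-0.4,-3,4.5],0,0],
  [[0,0,0],0,0],
])

```text
t: 12.1
tcp_pos: [0.4247, -0.0743, 0.4503]
eef_rot: [0.673, 0.663, 0.217, 0.246]
contact_force: [0.4, -0.9, 2.0]
opening: 0.999
gripper_force: 0.0
```

```bash
python3 - <<'E'
from h import *
show()
s=bot.get_state();R=Rn.from_quat(s["eef_rot"]);z=R.apply([0,0,1])
S=np.array([.501,-.089,.2736]);pre=S-.10*z;p=np.array(s["tcp_pos"])
rows([(p+(pre-p)*f,0) for f in (.33,.66,1)])
E
```

```text
t 12.1 tcp [ 0.4247 -0.0743  0.4503] j [-0.519 -0.261  1.865  0.339  0.947 -0.619] F [ 0.4 -0.9  2. ] open 0.999 gf 0.0
x [ 0.027  0.999 -0.033] y [ 0.786 -0.001  0.619] z [ 0.618 -0.043 -0.785]
[[[-0.22,-1.63,2.86],0,0],[[-0.23,-1.63,2.85],0,0],[[-0.23,-1.68,2.94],0,0]]
```

Call:
drive_tool([
  [[-0.2,-1.6,2.8],0,0],
  [[-0.2,-1.6,2.8],0,0],
  [[-0.3,-1.7,3],0,0],
  [[0,0,0],0,0],
])

```text
t: 12.6
tcp_pos: [0.4421, -0.0859, 0.3572]
eef_rot: [0.672, 0.663, 0.219, 0.248]
contact_force: [0.5, -0.1, 0.6]
opening: 0.998
gripper_force: 0.0
```

```bash
python3 - <<'E'
from h import *
show()
a=[]
for n,(u,v) in (("side",(320,230)),("top",(330,260))):
    p,d=bot.capture(n);np.save(n+"_d.npy",d);np.save(n+"_p.npy",p)
    a.append(cv2.resize(p[v-90:v+90,u-90:u+90,::-1],(400,400),interpolation=2))
cv2.imwrite("pics/pre.png",np.hstack(a))
E
```

```text
t 12.6 tcp [ 0.4421 -0.0859  0.3572] j [-0.527 -0.13   2.043  0.466  0.659 -0.801] F [ 0.5 -0.1  0.6] open 0.998 gf 0.0
x [ 0.026  0.999 -0.035] y [0.782 0.001 0.624] z [ 0.623 -0.044 -0.781]
```

View pics/pre.png

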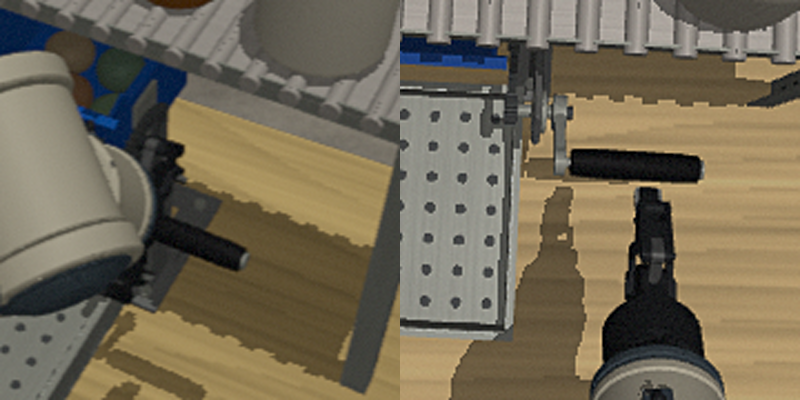

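The side view shows the sleeve ahead of the gripper, and the top view shows the open fingers centred on the sleeve's middle (left edge of the sleeve at about 572, right at about 700). I'll fit a quick kinematic model from the logged poses, to check joint limits around the circle.

```bash
cat > kin.py <<'E'
from h import *
from scipy.optimize import least_squares
D=[([1.161,.494,1.346,0,1.302,-.095],[.193,.594,.245],[.156,.988,-.001,0]),
([-.046,.215,.221,.021,2.784,.007],[.3737,.045,.818],[.718,.695,-.024,-.031]),
([-.032,.117,.22,.017,2.784,.016],[.3167,.0513,.8516],[.719,.695,.009,.005]),
([.348,-.098,.22,-.273,2.784,.113],[.1555,.0877,.9058],[.713,.691,.082,.089]),
([1.211,-.135,.22,-1.052,2.784,.2],[.0707,.0799,.9163],[.708,.688,.108,.119]),
([.047,.052,.394,-.098,2.366,-.008],[.4039,.0567,.8449],[.706,.688,.099,.134]),
([-.028,.387,.221,-.047,2.131,-.04],[.6682,.0279,.7624],[.7,.685,.124,.158]),
([-.035,.431,.221,-.038,2.029,-.04],[.7205,.0235,.7451],[.695,.681,.145,.177]),
([-.047,.395,.221,-.017,1.851,-.043],[.7505,.0191,.8017],[.672,.663,.218,.249]),
([-.519,-.261,1.865,.339,.947,-.619],[.4247,-.0743,.4503],[.673,.663,.217,.246]),
([-.527,-.13,2.043,.466,.659,-.801],[.4421,-.0859,.3572],[.672,.663,.219,.248])]
E_=Rn.from_euler
def fk(q,x):
    a,d,h,l2,ex,l3,lt,lat4,o=x
    R1=E_("Z",q[0]);R2=R1*E_("Y",q[1]);R3=R2*E_("Y",q[2]);R5=R3*E_("Z",q[3])*E_("Y",q[4]);R6=R5*E_("Z",q[5])*E_("Z",o)
    return R1.apply([a,d,h])+R2.apply([0,0,l2])+R3.apply([ex,0,l3])+R3.apply([0,lat4,0])+R5.apply([0,0,lt]),R6
def f(x):
    r=[]
    for q,p,k in D:
        P,R=fk(q,x);r+=[*(P-p)*10,*(R.inv()*Rn.from_quat(k)).as_rotvec()]
    return r
S=min((least_squares(f,[.05,.05,.4,.4,0,.4,.25,0,o]) for o in(0,np.pi/2,np.pi,-np.pi/2)),key=lambda s:s.cost)
X=S.x
lo=np.array([-2.91,-.82,.22,-1.22,.12,-3.08]);hi=np.array([2.91,2.16,2.67,4.37,2.79,3.08])
def ik(p,R,q0):
    g=lambda q:[*(fk(q,X)[0]-p)*5,*(fk(q,X)[1].inv()*R).as_rotvec()]
    return least_squares(g,np.clip(q0,lo+1e-6,hi-1e-6),bounds=(lo,hi))
E
python3 - <<'E'
from kin import *
print(X.round(4),S.cost,np.abs(S.fun).max())
s=bot.get_state();R=Rn.from_quat(s["eef_rot"]);q=s["joints"]
ax=np.array([.551,-.0905,.225])
for k in range(0,13):
    t=np.radians(-46+30*k);p=ax+.07*np.array([np.sin(t),-.036*np.sin(t),np.cos(t)])+.008*R.apply([0,0,1])
    r=ik(p,R,q);print(int(-46+30*k),r.x.round(2),"cost %.1e"%r.cost,"dq",abs(r.x-q).max().round(2));q=r.x
E
```

```text
[-2.0000e-04  1.1436e+00  2.5650e-01  5.9690e-01  1.1800e-01  3.8440e-01
  3.2140e-01 -1.0840e+00  1.5707e+00] 6.294169890331744e-05 0.005044985117319545
-46 [-0.43  0.13  2.1   0.72  0.34 -1.04] cost 2.2e-18 dq 0.32
-16 [-0.4   0.14  2.02  0.56  0.39 -0.84] cost 9.1e-30 dq 0.2
14 [-0.36  0.19  1.94  0.49  0.39 -0.74] cost 6.0e-22 dq 0.09
44 [-0.34  0.26  1.9   0.49  0.35 -0.73] cost 1.2e-18 dq 0.07
74 [-0.32  0.34  1.9   0.59  0.28 -0.83] cost 1.9e-24 dq 0.1
104 [-0.32  0.4   1.94  0.87  0.2  -1.11] cost 7.0e-24 dq 0.29
134 [-0.34  0.45  2.01  1.47  0.16 -1.73] cost 6.3e-26 dq 0.62
164 [-0.36  0.47  2.1   2.02  0.2  -2.31] cost 7.2e-19 dq 0.58
194 [-0.39  0.45  2.19  2.2   0.25 -2.52] cost 1.0e-21 dq 0.21
224 [-0.43  0.38  2.24  2.08  0.25 -2.44] cost 3.3e-19 dq 0.12
254 [-0.45  0.28  2.24  1.65  0.24 -2.01] cost 1.2e-30 dq 0.43
284 [-0.45  0.18  2.19  1.07  0.27 -1.42] cost 1.1e-18 dq 0.59
314 [-0.43  0.13  2.1   0.72  0.34 -1.04] cost 5.7e-23 dq 0.38
```

```bash
python3 - <<'E'
from kin import *
s=bot.get_state();R=Rn.from_quat(s["eef_rot"]);z=R.apply([0,0,1]);q=s["joints"]
S_=np.array([.5005,-.109,.2736]);
rows([(S_-.065*z,0),(S_-.04*z,0),(S_-.02*z,0),(S_+.008*z,0)])
ax=np.array([.5505,-.1108,.225])
for k in range(0,13):
    t=np.radians(-46+30*k);p=ax+.07*np.array([np.sin(t),-.036*np.sin(t),np.cos(t)])+.008*z
    r=ik(p,R,q);print(int(-46+30*k),r.x.round(2));q=r.x
E
```

```text
[[[-1.81,-0.84,3.89],0,0],[[0.0,0.0,2.5],0,0],[[0.0,0.0,2.0],0,0],[[0.0,0.0,2.8],0,0]]
-46 [-0.49  0.14  2.1   0.77  0.37 -1.13]
-16 [-0.45  0.15  2.01  0.61  0.41 -0.93]
14 [-0.41  0.2   1.94  0.54  0.41 -0.83]
44 [-0.38  0.27  1.9   0.55  0.38 -0.82]
74 [-0.37  0.34  1.9   0.65  0.31 -0.92]
104 [-0.37  0.41  1.93  0.91  0.23 -1.19]
134 [-0.38  0.45  2.01  1.42  0.19 -1.72]
164 [-0.41  0.47  2.09  1.9   0.22 -2.23]
194 [-0.45  0.45  2.18  2.07  0.26 -2.44]
224 [-0.49  0.38  2.23  1.96  0.28 -2.36]
254 [-0.52  0.28  2.23  1.57  0.27 -1.98]
284 [-0.52  0.19  2.18  1.09  0.31 -1.48]
314 [-0.49  0.14  2.1   0.77  0.37 -1.13]
```

Call:
drive_tool([
  [[-1.0,-0.4,1.5],0,0],
  [[-0.8,-0.4,2.4],0,0],
  [[0,0,2.5],0,0],
  [[0,0,2],0,0],
  [[0,0,1.5],0,0],
  [[0,0,1.3],0,0],
  [[0,0,0],0,0],
])

```text
t: 13.58
tcp_pos: [0.5061, -0.109, 0.2665]
eef_rot: [0.671, 0.663, 0.219, 0.25]
contact_force: [-0.3, 0.7, -0.3]
opening: 0.999
gripper_force: 0.0
```

```bash
python3 - <<'E'
from h import *
show()
s=bot.get_state();R=Rn.from_quat(s["eef_rot"]);print("rel in tool axes (mm) of sleeve pt:",R.inv().apply(np.array([.5005,-.109,.2736])-s["tcp_pos"])*1000)
a=[]
for n,(u,v) in (("side",(320,240)),("top",(340,250))):
    p,d=bot.capture(n)
    a.append(cv2.resize(p[v-60:v+60,u-60:u+60,::-1],(400,400),interpolation=2))
cv2.imwrite("pics/pre2.png",np.hstack(a))
E
```

```text
t 13.57 tcp [ 0.5061 -0.109   0.2665] j [-0.489  0.143  2.096  0.781  0.37  -1.137] F [-0.3  0.7 -0.3] open 0.999 gf 0.0
x [ 0.026  0.999 -0.037] y [0.78  0.003 0.626] z [ 0.626 -0.045 -0.779]
rel in tool axes (mm) of sleeve pt: [-0.3756638   0.06679304 -9.01180226]
```

View pics/pre2.png

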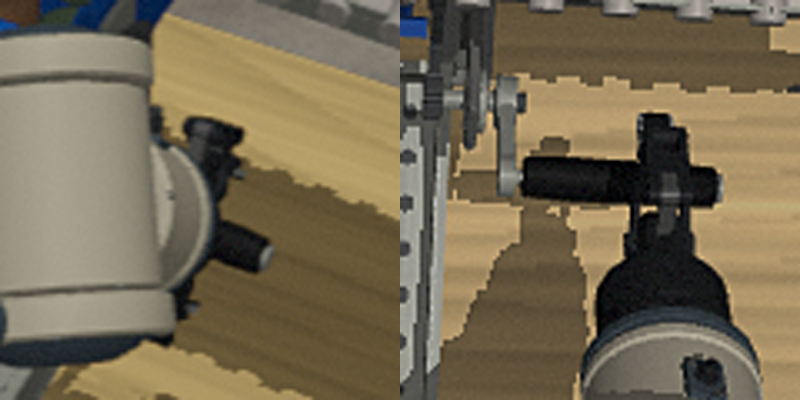

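Call:
drive_tool([
  [[0,0,0],0,120],
  [[0,0,0],0,170],
  [[0,0,0],0,255],
  [[0,0,0],0,255],
  [[0,0,0],0,255],
], grip_force=60)

```text
t: 14.3
tcp_pos: [0.5064, -0.1095, 0.2669]
eef_rot: [0.671, 0.662, 0.22, 0.251]
contact_force: [9.3, 7.9, 14.8]
opening: 0.309
gripper_force: 58.1
```

```bash
python3 - <<'E'
from h import *
show()
E
```

```text
t 14.3 tcp [ 0.5064 -0.1095  0.2669] j [-0.489  0.143  2.096  0.784  0.367 -1.139] F [ 9.3  7.9 14.8] open 0.309 gf 58.0781367077725
x [ 0.027  0.999 -0.038] y [0.778 0.002 0.628] z [ 0.627 -0.046 -0.778]
```

```bash
cat > wind.py <<'E'
from h import *
C=np.array([.5572,-.1113,.2187]);EX=np.array([.9993,-.036,0]);EY=np.array([.036,.9993,0]);EZ=np.array([0,0,1.])
def info():
    s=bot.get_state();p=np.array(s["tcp_pos"])-C;F=np.array(s["contact_force"]);a,b=p@EX,p@EZ
    th=np.arctan2(a,b);e=np.sin(th)*EX+np.cos(th)*EZ;tn=np.cos(th)*EX-np.sin(th)*EZ
    print("t %.2f ang %.2f (shaft %.1f mod 360) r %.2fmm y %.2fmm Frad %.1f Ftan %.1f Fy %.1f |M| %.1f open %.3f j4-6 %s"%(s["t"],np.degrees(th),(np.degrees(th)+46)%360,np.hypot(a,b)*1000,p@EY*1000,F@e,F@tn,F@EY,np.linalg.norm(s["moment"]),s["opening"],np.round(s["joints"][3:],2)))
    return s,th
def wind(incs,rc=0,tc=0,yc=0,fix=1.0):
    """incs deg; first row also corrects by rc,tc,yc mm (radial,tangent,axis)"""
    s,th=info();R=Rn.from_quat(s["eef_rot"]);p=np.array(s["tcp_pos"]);out=[]
    pt=lambda t:C+.07*(np.sin(t)*EX+np.cos(t)*EZ)
    e=np.sin(th)*EX+np.cos(th)*EZ;tn=np.cos(th)*EX-np.sin(th)*EZ
    t=th;w=pt(th)-(1-fix)*(pt(th)-p)
    d=fix*((pt(th)-p)@e)*e+(rc*e+tc*tn+yc*EY)/1000
    for i in incs:
        n=t+np.radians(i);v=R.inv().apply(pt(n)-pt(t)+d)*100;d=0*d;t=n
        out.append([[round(float(x),2)+0. for x in v],0,255])
    print(str(out).replace(" ",""))
E
python3 -c "
from wind import *
wind([2,3,5,6,6,3,0],tc=.5)"
```

```text
t 14.30 ang -46.47 (shaft 359.5 mod 360) r 70.04mm y -0.01mm Frad 3.6 Ftan 16.9 Fy 8.2 |M| 2.5 open 0.309 j4-6 [ 0.78  0.37 -1.14]
[[[-0.01,0.29,-0.03],0,255],[[-0.01,0.37,-0.03],0,255],[[-0.02,0.61,0.0],0,255],[[-0.02,0.73,0.07],0,255],[[-0.02,0.72,0.15],0,255],[[-0.01,0.35,0.1],0,255],[[0.0,0.0,0.0],0,255]]
```

Call:
drive_tool([
  [[0,0.3,-0.03],0,255],
  [[0,0.37,-0.03],0,255],
  [[-0.02,0.61,0],0,255],
  [[-0.02,0.73,0.07],0,255],
  [[-0.02,0.72,0.15],0,255],
  [[-0.01,0.35,0.1],0,255],
  [[0,0,0],0,255],
])

```text
t: 15.18
tcp_pos: [0.5306, -0.1103, 0.2831]
eef_rot: [0.672, 0.662, 0.219, 0.25]
contact_force: [-10.6, -3.0, 14.6]
opening: 0.307
gripper_force: 58.9
```

```bash
python3 -c "
from wind import *
wind([5,7,8,8,8,8,8,8,8,6,3,0])"
```

```text
t 15.18 ang -22.48 (shaft 23.5 mod 360) r 69.66mm y 0.03mm Frad 17.4 Ftan -4.1 Fy -3.4 |M| 0.7 open 0.307 j4-6 [ 0.63  0.4  -0.96]
[[[-0.01,0.59,0.16],0,255],[[-0.01,0.78,0.36],0,255],[[-0.01,0.83,0.52],0,255],[[-0.01,0.74,0.63],0,255],[[0.0,0.65,0.73],0,255],[[0.0,0.54,0.81],0,255],[[0.01,0.42,0.88],0,255],[[0.01,0.3,0.93],0,255],[[0.02,0.16,0.96],0,255],[[0.02,0.03,0.73],0,255],[[0.01,-0.01,0.37],0,255],[[0.0,0.0,0.0],0,255]]
```

Call:
drive_tool([
  [[-0.01,0.59,0.16],0,255],
  [[-0.01,0.78,0.36],0,255],
  [[-0.01,0.83,0.52],0,255],
  [[-0.01,0.74,0.63],0,255],
  [[0,0.65,0.73],0,255],
  [[0,0.54,0.81],0,255],
  [[0.01,0.42,0.88],0,255],
  [[0.01,0.3,0.93],0,255],
  [[0.02,0.16,0.96],0,255],
  [[0.02,0.03,0.73],0,255],
  [[0.01,-0.01,0.37],0,255],
  [[0,0,0],0,255],
])

```text
t: 16.68
tcp_pos: [0.6144, -0.1133, 0.2588]
eef_rot: [0.672, 0.662, 0.219, 0.25]
contact_force: [3.1, -4.7, 5.4]
opening: 0.313
gripper_force: 58.0
```

```bash
python3 -c "
from wind import *
wind([5,7,8,8,8,8,8,8,8,6,3,0])"
```

```text
t 16.68 ang 55.01 (shaft 101.0 mod 360) r 69.87mm y 0.09mm Frad 5.7 Ftan -2.6 Fy -4.6 |M| 0.9 open 0.313 j4-6 [ 0.57  0.35 -0.83]
[[[0.02,-0.05,0.61],0,255],[[0.03,-0.18,0.83],0,255],[[0.03,-0.33,0.92],0,255],[[0.03,-0.45,0.86],0,255],[[0.04,-0.57,0.79],0,255],[[0.04,-0.68,0.7],0,255],[[0.04,-0.77,0.6],0,255],[[0.04,-0.84,0.49],0,255],[[0.04,-0.9,0.37],0,255],[[0.03,-0.71,0.19],0,255],[[0.01,-0.36,0.07],0,255],[[0.0,0.0,0.0],0,255]]
```

Call:
drive_tool([
  [[0.02,-0.05,0.61],0,255],
  [[0.03,-0.18,0.83],0,255],
  [[0.03,-0.33,0.92],0,255],
  [[0.03,-0.45,0.86],0,255],
  [[0.04,-0.57,0.79],0,255],
  [[0.04,-0.68,0.7],0,255],
  [[0.04,-0.77,0.6],0,255],
  [[0.04,-0.84,0.49],0,255],
  [[0.04,-0.9,0.37],0,255],
  [[0.03,-0.71,0.19],0,255],
  [[0.01,-0.36,0.07],0,255],
  [[0,0,0],0,255],
])

```text
t: 18.18
tcp_pos: [0.6081, -0.1129, 0.1711]
eef_rot: [0.672, 0.662, 0.218, 0.249]
contact_force: [3.3, -6.9, -1.4]
opening: 0.309
gripper_force: 58.3
```

```bash
python3 -c "
from wind import *
wind([5,8,9,9,9,9,9,9,9,7,4,0])"
```

```text
t 18.18 ang 133.06 (shaft 179.1 mod 360) r 69.66mm y 0.23mm Frad 3.5 Ftan -1.4 Fy -6.8 |M| 1.1 open 0.309 j4-6 [ 1.37  0.19 -1.67]
[[[0.02,-0.6,0.09],0,255],[[0.03,-0.98,-0.01],0,255],[[0.03,-1.08,-0.18],0,255],[[0.02,-1.04,-0.34],0,255],[[0.02,-0.98,-0.5],0,255],[[0.01,-0.89,-0.65],0,255],[[0.0,-0.77,-0.78],0,255],[[0.0,-0.64,-0.89],0,255],[[-0.01,-0.5,-0.98],0,255],[[-0.01,-0.28,-0.81],0,255],[[-0.01,-0.11,-0.48],0,255],[[0.0,0.0,0.0],0,255]]
```

Call:
drive_tool([
  [[0,-0.6,0.09],0,255],
  [[0.02,-0.98,-0.01],0,255],
  [[0.03,-1.08,-0.18],0,255],
  [[0.02,-1.04,-0.34],0,255],
  [[0.02,-0.98,-0.5],0,255],
  [[0.01,-0.89,-0.65],0,255],
  [[0,-0.77,-0.78],0,255],
  [[0,-0.64,-0.89],0,255],
  [[-0.01,-0.5,-0.98],0,255],
  [[-0.01,-0.28,-0.81],0,255],
  [[-0.01,-0.11,-0.48],0,255],
  [[0,0,0],0,255],
])

```text
t: 19.68
tcp_pos: [0.5118, -0.1093, 0.1656]
eef_rot: [0.672, 0.662, 0.218, 0.249]
contact_force: [-1.1, -5.0, -2.1]
opening: 0.308
gripper_force: 58.5
```

```bash
python3 -c "
from wind import *
wind([5,8,9,9,9,9,9,9,9,7,4,0])"
```

```text
t 19.68 ang -139.47 (shaft 266.5 mod 360) r 69.91mm y 0.36mm Frad 2.1 Ftan -0.7 Fy -5.0 |M| 1.0 open 0.308 j4-6 [ 1.97  0.27 -2.37]
[[[-0.01,-0.1,-0.6],0,255],[[-0.02,-0.03,-0.98],0,255],[[-0.03,0.13,-1.09],0,255],[[-0.03,0.3,-1.06],0,255],[[-0.04,0.46,-1.0],0,255],[[-0.04,0.61,-0.91],0,255],[[-0.04,0.74,-0.81],0,255],[[-0.04,0.86,-0.68],0,255],[[-0.04,0.96,-0.54],0,255],[[-0.03,0.8,-0.31],0,255],[[-0.02,0.47,-0.13],0,255],[[0.0,0.0,0.0],0,255]]
```

Call:
drive_tool([
  [[-0.03,-0.1,-0.6],0,255],
  [[-0.03,-0.03,-0.98],0,255],
  [[-0.03,0.13,-1.09],0,255],
  [[-0.03,0.3,-1.06],0,255],
  [[-0.04,0.46,-1.0],0,255],
  [[-0.04,0.61,-0.91],0,255],
  [[-0.04,0.74,-0.81],0,255],
  [[-0.04,0.86,-0.68],0,255],
  [[-0.04,0.96,-0.54],0,255],
  [[-0.03,0.8,-0.31],0,255],
  [[-0.02,0.47,-0.13],0,255],
  [[0,0,0],0,255],
])

```text
t: 21.18
tcp_pos: [0.502, -0.109, 0.2617]
eef_rot: [0.672, 0.662, 0.218, 0.249]
contact_force: [-7.6, -6.4, 6.1]
opening: 0.314
gripper_force: 59.7
```

```bash
python3 -c "
from wind import *
wind([5,8,9,9,9,9,9,9,9,7,4,0])"
```

```text
t 21.18 ang -52.15 (shaft 353.9 mod 360) r 70.00mm y 0.26mm Frad 9.6 Ftan 0.2 Fy -6.6 |M| 1.0 open 0.314 j4-6 [ 0.81  0.36 -1.17]
[[[-0.02,0.6,-0.12],0,255],[[-0.03,0.97,-0.08],0,255],[[-0.03,1.1,0.08],0,255],[[-0.03,1.07,0.25],0,255],[[-0.02,1.02,0.41],0,255],[[-0.02,0.94,0.57],0,255],[[-0.01,0.84,0.71],0,255],[[0.0,0.72,0.83],0,255],[[0.0,0.58,0.93],0,255],[[0.01,0.35,0.78],0,255],[[0.01,0.15,0.46],0,255],[[0.0,0.0,0.0],0,255]]
```

Call:
drive_tool([
  [[-0.03,0.6,-0.15],0,255],
  [[-0.04,0.97,-0.08],0,255],
  [[-0.03,1.1,0.08],0,255],
  [[-0.03,1.07,0.25],0,255],
  [[-0.02,1.02,0.41],0,255],
  [[-0.02,0.94,0.57],0,255],
  [[-0.01,0.84,0.71],0,255],
  [[0,0.72,0.83],0,255],
  [[0,0.58,0.93],0,255],
  [[0.01,0.35,0.78],0,255],
  [[0.01,0.15,0.46],0,255],
  [[0,0,0],0,255],
])

```text
t: 22.68
tcp_pos: [0.5976, -0.1127, 0.2758]
eef_rot: [0.672, 0.662, 0.218, 0.249]
contact_force: [5.5, -1.7, 1.7]
opening: 0.313
gripper_force: 59.2
```

```bash
python3 -c "
from wind import *
wind([5,8,9,9,9,9,9,9,9,7,4,0])"
```

```text
t 22.68 ang 35.28 (shaft 81.3 mod 360) r 69.93mm y 0.06mm Frad 4.5 Ftan 3.5 Fy -1.5 |M| 0.7 open 0.313 j4-6 [ 0.53  0.39 -0.81]
[[[0.01,0.15,0.59],0,255],[[0.02,0.12,0.97],0,255],[[0.03,-0.03,1.1],0,255],[[0.03,-0.2,1.08],0,255],[[0.03,-0.37,1.04],0,255],[[0.04,-0.52,0.97],0,255],[[0.04,-0.67,0.87],0,255],[[0.04,-0.8,0.76],0,255],[[0.04,-0.9,0.62],0,255],[[0.03,-0.76,0.38],0,255],[[0.02,-0.46,0.18],0,255],[[0.0,0.0,0.0],0,255]]
```

Call:
drive_tool([
  [[0.01,0.15,0.59],0,255],
  [[0.02,0.12,0.97],0,255],
  [[0.03,-0.03,1.1],0,255],
  [[0.03,-0.2,1.08],0,255],
  [[0.03,-0.37,1.04],0,255],
  [[0.04,-0.52,0.97],0,255],
  [[0.04,-0.67,0.87],0,255],
  [[0.04,-0.8,0.76],0,255],
  [[0.04,-0.9,0.62],0,255],
  [[0.03,-0.76,0.38],0,255],
  [[0.02,-0.46,0.18],0,255],
  [[0,0,0],0,255],
])

```text
t: 24.18
tcp_pos: [0.6147, -0.1132, 0.1793]
eef_rot: [0.673, 0.663, 0.217, 0.248]
contact_force: [-1.2, -4.0, -3.5]
opening: 0.31
gripper_force: 58.5
```

```bash
python3 -c "
from wind import *
wind([5,8,9,9,9,9,9,9,9,7,4,0])"
```

```text
t 24.18 ang 124.42 (shaft 170.4 mod 360) r 69.70mm y 0.19mm Frad 1.1 Ftan 3.5 Fy -4.1 |M| 1.1 open 0.310 j4-6 [ 1.17  0.2  -1.46]
[[[0.02,-0.58,0.18],0,255],[[0.03,-0.97,0.14],0,255],[[0.03,-1.1,-0.01],0,255],[[0.03,-1.08,-0.18],0,255],[[0.02,-1.04,-0.35],0,255],[[0.02,-0.98,-0.51],0,255],[[0.01,-0.88,-0.65],0,255],[[0.0,-0.77,-0.78],0,255],[[0.0,-0.64,-0.89],0,255],[[-0.01,-0.4,-0.76],0,255],[[0.0,-0.18,-0.45],0,255],[[0.0,0.0,0.0],0,255]]
```

Call:
drive_tool([
  [[0.01,-0.58,0.18],0,255],
  [[0.02,-0.97,0.14],0,255],
  [[0.03,-1.1,-0.01],0,255],
  [[0.03,-1.08,-0.18],0,255],
  [[0.02,-1.04,-0.35],0,255],
  [[0.02,-0.98,-0.51],0,255],
  [[0.01,-0.88,-0.65],0,255],
  [[0,-0.77,-0.78],0,255],
  [[0,-0.64,-0.89],0,255],
  [[-0.01,-0.4,-0.76],0,255],
  [[0,-0.18,-0.45],0,255],
  [[0,0,0],0,255],
])

```text
t: 25.68
tcp_pos: [0.5202, -0.1098, 0.1598]
eef_rot: [0.672, 0.663, 0.217, 0.248]
contact_force: [-6.0, -1.5, -7.3]
opening: 0.307
gripper_force: 58.5
```

```bash
python3 -c "
from wind import *
wind([5,8,8,8,8,8,8,8,6,3,0,0])"
```

```text
t 25.68 ang -147.85 (shaft 258.1 mod 360) r 69.61mm y 0.17mm Frad 9.4 Ftan 1.2 Fy -1.7 |M| 1.8 open 0.307 j4-6 [ 1.99  0.27 -2.38]
[[[-0.01,-0.21,-0.57],0,255],[[-0.02,-0.18,-0.96],0,255],[[-0.02,-0.04,-0.98],0,255],[[-0.03,0.09,-0.97],0,255],[[-0.03,0.23,-0.95],0,255],[[-0.03,0.36,-0.91],0,255],[[-0.03,0.48,-0.85],0,255],[[-0.04,0.6,-0.77],0,255],[[-0.03,0.51,-0.52],0,255],[[-0.01,0.28,-0.24],0,255],[[0.0,0.0,0.0],0,255],[[0.0,0.0,0.0],0,255]]
```

Call:
drive_tool([
  [[-0.01,-0.21,-0.57],0,255],
  [[-0.02,-0.18,-0.96],0,255],
  [[-0.02,-0.04,-0.98],0,255],
  [[-0.03,0.09,-0.97],0,255],
  [[-0.03,0.23,-0.95],0,255],
  [[-0.03,0.36,-0.91],0,255],
  [[-0.03,0.48,-0.85],0,255],
  [[-0.04,0.6,-0.77],0,255],
  [[-0.03,0.51,-0.52],0,255],
  [[-0.01,0.28,-0.24],0,255],
  [[0,0,0],0,255],
  [[0,0,0],0,255],
])

```text
t: 27.18
tcp_pos: [0.4892, -0.1087, 0.2339]
eef_rot: [0.672, 0.663, 0.218, 0.248]
contact_force: [-12.7, -3.6, 5.2]
opening: 0.306
gripper_force: 60.0
```

```bash
python3 -c "
from wind import *
info()
a=[]
for n in ('side','top'):
    p,d=bot.capture(n);a.append(p[110:360,130:350,::-1])
cv2.imwrite('pics/dump.png',cv2.resize(np.hstack(a),None,fx=1.8,fy=1.8,interpolation=2))"
```

```text
t 27.18 ang -77.42 (shaft 328.6 mod 360) r 69.75mm y 0.20mm Frad 13.4 Ftan 2.4 Fy -4.1 |M| 1.6 open 0.306 j4-6 [ 1.08  0.31 -1.47]
```

View pics/dump.png

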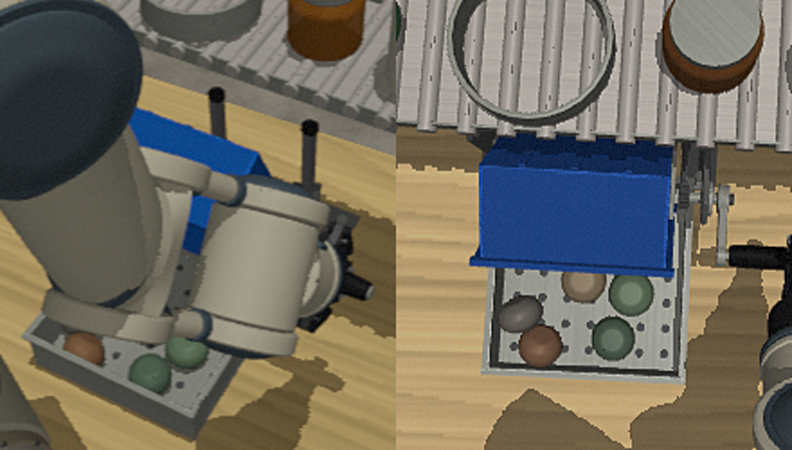

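All five stones lie in the tray: tan (583,283), light green (630,293), green (613,340), grey (520,313) and brown (540,345). Next I wind back.

```bash
python3 -c "
from wind import *
wind([-5,-8,-9,-9,-9,-9,-9,-9,-9,-7,-4,0],rc=.2)"
```

```text
t 27.27 ang -77.45 (shaft 328.5 mod 360) r 69.74mm y 0.18mm Frad 13.0 Ftan 1.5 Fy -3.6 |M| 1.6 open 0.311 j4-6 [ 1.08  0.31 -1.47]
[[[0.02,-0.49,0.37],0,255],[[0.04,-0.65,0.72],0,255],[[0.04,-0.61,0.91],0,255],[[0.04,-0.46,1.0],0,255],[[0.03,-0.3,1.06],0,255],[[0.03,-0.13,1.09],0,255],[[0.02,0.05,1.1],0,255],[[0.02,0.22,1.08],0,255],[[0.01,0.38,1.03],0,255],[[0.0,0.41,0.75],0,255],[[0.0,0.27,0.41],0,255],[[0.0,0.0,0.0],0,255]]
```

Call:
drive_tool([
  [[0.02,-0.49,0.37],0,255],
  [[0.04,-0.65,0.72],0,255],
  [[0.04,-0.61,0.91],0,255],
  [[0.04,-0.46,1.0],0,255],
  [[0.03,-0.3,1.06],0,255],
  [[0.03,-0.13,1.09],0,255],
  [[0.02,0.05,1.1],0,255],
  [[0.02,0.22,1.08],0,255],
  [[0.01,0.38,1.03],0,255],
  [[0,0.41,0.75],0,255],
  [[0,0.27,0.41],0,255],
  [[0,0,0],0,255],
])

```text
t: 28.78
tcp_pos: [0.5394, -0.1106, 0.1515]
eef_rot: [0.672, 0.663, 0.218, 0.249]
contact_force: [-2.2, 2.9, -5.9]
opening: 0.311
gripper_force: 58.7
```

```bash
python3 -c "
from wind import *
wind([-5,-8,-9,-9,-9,-9,-9,-9,-9,-7,-4,0])"
```

```text
t 28.77 ang -165.11 (shaft 240.9 mod 360) r 69.50mm y 0.05mm Frad 6.3 Ftan 0.7 Fy 2.8 |M| 1.3 open 0.311 j4-6 [ 2.04  0.26 -2.41]
[[[0.0,0.34,0.5],0,255],[[-0.01,0.7,0.68],0,255],[[-0.01,0.89,0.65],0,255],[[-0.02,0.98,0.5],0,255],[[-0.02,1.04,0.34],0,255],[[-0.03,1.08,0.17],0,255],[[-0.03,1.1,0.0],0,255],[[-0.04,1.08,-0.17],0,255],[[-0.04,1.04,-0.34],0,255],[[-0.03,0.77,-0.37],0,255],[[-0.02,0.42,-0.26],0,255],[[0.0,0.0,0.0],0,255]]
```

Call:
drive_tool([
  [[0,0.34,0.5],0,255],
  [[-0.01,0.7,0.68],0,255],
  [[-0.01,0.89,0.65],0,255],
  [[-0.02,0.98,0.5],0,255],
  [[-0.02,1.04,0.34],0,255],
  [[-0.03,1.08,0.17],0,255],
  [[-0.03,1.1,0],0,255],
  [[-0.04,1.08,-0.17],0,255],
  [[-0.04,1.04,-0.34],0,255],
  [[-0.03,0.77,-0.37],0,255],
  [[-0.02,0.42,-0.26],0,255],
  [[0,0,0],0,255],
])

```text
t: 30.28
tcp_pos: [0.6238, -0.1137, 0.1981]
eef_rot: [0.672, 0.663, 0.219, 0.249]
contact_force: [-0.9, 4.2, -1.1]
opening: 0.312
gripper_force: 59.3
```

```bash
python3 -c "
from wind import *
wind([-5,-8,-9,-9,-9,-9,-9,-9,-9,-7,-4,0])"
```

```text
t 30.27 ang 107.17 (shaft 153.2 mod 360) r 69.74mm y -0.01mm Frad -0.7 Ftan 1.4 Fy 4.2 |M| 0.9 open 0.312 j4-6 [ 0.94  0.23 -1.22]
[[[-0.02,0.5,-0.34],0,255],[[-0.04,0.71,-0.67],0,255],[[-0.04,0.68,-0.86],0,255],[[-0.04,0.54,-0.96],0,255],[[-0.03,0.38,-1.03],0,255],[[-0.03,0.22,-1.08],0,255],[[-0.03,0.04,-1.1],0,255],[[-0.02,-0.13,-1.09],0,255],[[-0.01,-0.3,-1.06],0,255],[[-0.01,-0.34,-0.78],0,255],[[0.0,-0.24,-0.43],0,255],[[0.0,0.0,0.0],0,255]]
```

Call:
drive_tool([
  [[-0.02,0.5,-0.34],0,255],
  [[-0.04,0.71,-0.67],0,255],
  [[-0.04,0.68,-0.86],0,255],
  [[-0.04,0.54,-0.96],0,255],
  [[-0.03,0.38,-1.03],0,255],
  [[-0.03,0.22,-1.08],0,255],
  [[-0.03,0.04,-1.1],0,255],
  [[-0.02,-0.13,-1.09],0,255],
  [[-0.01,-0.3,-1.06],0,255],
  [[-0.01,-0.34,-0.78],0,255],
  [[0,-0.24,-0.43],0,255],
  [[0,0,0],0,255],
])

```text
t: 31.78
tcp_pos: [0.5812, -0.1122, 0.2845]
eef_rot: [0.672, 0.662, 0.219, 0.249]
contact_force: [1.5, 7.4, 1.8]
opening: 0.31
gripper_force: 59.6
```

```bash
python3 -c "
from wind import *
wind([-5,-8,-9,-9,-9,-9,-9,-9,-9,-7,-4,0])"
```

```text
t 31.77 ang 20.05 (shaft 66.1 mod 360) r 70.00mm y -0.07mm Frad 2.1 Ftan 0.5 Fy 7.5 |M| 1.0 open 0.310 j4-6 [ 0.54  0.41 -0.82]
[[[0.0,-0.34,-0.51],0,255],[[0.0,-0.63,-0.75],0,255],[[0.01,-0.83,-0.72],0,255],[[0.01,-0.93,-0.59],0,255],[[0.02,-1.01,-0.43],0,255],[[0.03,-1.06,-0.27],0,255],[[0.03,-1.09,-0.1],0,255],[[0.03,-1.1,0.07],0,255],[[0.04,-1.07,0.24],0,255],[[0.03,-0.8,0.3],0,255],[[0.02,-0.44,0.22],0,255],[[0.0,0.0,0.0],0,255]]
```

Call:
drive_tool([
  [[0.02,-0.34,-0.51],0,255],
  [[0.01,-0.63,-0.75],0,255],
  [[0.01,-0.83,-0.72],0,255],
  [[0.01,-0.93,-0.59],0,255],
  [[0.02,-1.01,-0.43],0,255],
  [[0.03,-1.06,-0.27],0,255],
  [[0.03,-1.09,-0.1],0,255],
  [[0.03,-1.1,0.07],0,255],
  [[0.04,-1.07,0.24],0,255],
  [[0.03,-0.8,0.3],0,255],
  [[0.02,-0.44,0.22],0,255],
  [[0,0,0],0,255],
])

```text
t: 33.28
tcp_pos: [0.4921, -0.1087, 0.2449]
eef_rot: [0.672, 0.662, 0.218, 0.248]
contact_force: [1.2, 3.2, -1.1]
opening: 0.309
gripper_force: 59.1
```

```bash
python3 -c "
from wind import *
wind([-5,-8,-9,-9,-9,-9,-9,-9,-9,-7,-4,0])"
```

```text
t 33.27 ang -68.07 (shaft 337.9 mod 360) r 70.27mm y 0.21mm Frad -1.4 Ftan -0.6 Fy 3.3 |M| 0.8 open 0.309 j4-6 [ 0.96  0.33 -1.34]
[[[0.02,-0.5,0.35],0,255],[[0.04,-0.76,0.61],0,255],[[0.04,-0.75,0.8],0,255],[[0.04,-0.61,0.91],0,255],[[0.04,-0.46,0.99],0,255],[[0.03,-0.3,1.06],0,255],[[0.03,-0.13,1.09],0,255],[[0.02,0.04,1.1],0,255],[[0.02,0.21,1.08],0,255],[[0.01,0.28,0.81],0,255],[[0.0,0.2,0.44],0,255],[[0.0,0.0,0.0],0,255]]
```

Call:
drive_tool([
  [[0.02,-0.5,0.35],0,255],
  [[0.04,-0.76,0.61],0,255],
  [[0.04,-0.75,0.8],0,255],
  [[0.04,-0.61,0.91],0,255],
  [[0.04,-0.46,0.99],0,255],
  [[0.03,-0.3,1.06],0,255],
  [[0.03,-0.13,1.09],0,255],
  [[0.02,0.04,1.1],0,255],
  [[0.02,0.21,1.08],0,255],
  [[0.01,0.28,0.81],0,255],
  [[0,0.2,0.44],0,255],
  [[0,0,0],0,255],
])

```text
t: 34.78
tcp_pos: [0.5284, -0.1102, 0.1555]
eef_rot: [0.672, 0.663, 0.218, 0.249]
contact_force: [-2.8, 2.0, -9.5]
opening: 0.308
gripper_force: 58.6
```

```bash
python3 -c "
from wind import *
wind([-5,-8,-9,-9,-9,-9,-9,-9,-9,-7,-4,0])"
```

```text
t 34.77 ang -155.47 (shaft 250.5 mod 360) r 69.46mm y 0.06mm Frad 9.8 Ftan -1.4 Fy 1.9 |M| 1.6 open 0.308 j4-6 [ 2.03  0.26 -2.41]
[[[0.01,0.25,0.56],0,255],[[0.0,0.57,0.79],0,255],[[-0.01,0.77,0.78],0,255],[[-0.01,0.88,0.66],0,255],[[-0.02,0.97,0.51],0,255],[[-0.02,1.04,0.35],0,255],[[-0.03,1.08,0.18],0,255],[[-0.03,1.1,0.01],0,255],[[-0.04,1.09,-0.16],0,255],[[-0.03,0.82,-0.24],0,255],[[-0.02,0.45,-0.18],0,255],[[0.0,0.0,0.0],0,255]]
```

Call:
drive_tool([
  [[0.01,0.25,0.56],0,255],
  [[0,0.57,0.79],0,255],
  [[-0.01,0.77,0.78],0,255],
  [[-0.01,0.88,0.66],0,255],
  [[-0.02,0.97,0.51],0,255],
  [[-0.02,1.04,0.35],0,255],
  [[-0.03,1.08,0.18],0,255],
  [[-0.03,1.1,0.01],0,255],
  [[-0.04,1.09,-0.16],0,255],
  [[-0.03,0.82,-0.24],0,255],
  [[-0.02,0.45,-0.18],0,255],
  [[0,0,0],0,255],
])

```text
t: 36.28
tcp_pos: [0.6202, -0.1133, 0.1879]
eef_rot: [0.672, 0.662, 0.219, 0.249]
contact_force: [-10.8, 2.0, 5.0]
opening: 0.306
gripper_force: 60.4
```

```bash
python3 -c "
from wind import *
wind([-5,-8,-9,-9,-9,-9,-9,-9,-9,-7,-4,0])"
```

```text
t 36.27 ang 116.06 (shaft 162.1 mod 360) r 70.15mm y 0.24mm Frad -11.9 Ftan 0.3 Fy 1.6 |M| 1.1 open 0.306 j4-6 [ 1.08  0.21 -1.36]
[[[-0.02,0.53,-0.3],0,255],[[-0.04,0.81,-0.55],0,255],[[-0.04,0.81,-0.74],0,255],[[-0.04,0.68,-0.86],0,255],[[-0.04,0.54,-0.96],0,255],[[-0.03,0.38,-1.03],0,255],[[-0.03,0.22,-1.08],0,255],[[-0.03,0.04,-1.1],0,255],[[-0.02,-0.13,-1.09],0,255],[[-0.01,-0.22,-0.83],0,255],[[-0.01,-0.17,-0.46],0,255],[[0.0,0.0,0.0],0,255]]
```

Call:
drive_tool([
  [[-0.02,0.53,-0.3],0,255],
  [[-0.04,0.81,-0.55],0,255],
  [[-0.04,0.81,-0.74],0,255],
  [[-0.04,0.68,-0.86],0,255],
  [[-0.04,0.54,-0.96],0,255],
  [[-0.03,0.38,-1.03],0,255],
  [[-0.03,0.22,-1.08],0,255],
  [[-0.03,0.04,-1.1],0,255],
  [[-0.02,-0.13,-1.09],0,255],
  [[-0.01,-0.22,-0.83],0,255],
  [[-0.01,-0.17,-0.46],0,255],
  [[0,0,0],0,255],
])

```text
t: 37.78
tcp_pos: [0.5906, -0.1126, 0.28]
eef_rot: [0.672, 0.662, 0.219, 0.25]
contact_force: [2.2, 6.2, 5.5]
opening: 0.311
gripper_force: 60.3
```

```bash
python3 -c "
from wind import *
wind([-4,-7,-8,-9,-9,-9,-8,-7,-6,-4,-2,0])"
```

```text
t 37.77 ang 28.63 (shaft 74.6 mod 360) r 69.83mm y -0.14mm Frad 5.8 Ftan -0.9 Fy 6.3 |M| 1.1 open 0.311 j4-6 [ 0.53  0.4  -0.81]
[[[0.0,-0.19,-0.45],0,255],[[0.0,-0.43,-0.74],0,255],[[0.0,-0.6,-0.77],0,255],[[0.01,-0.79,-0.76],0,255],[[0.01,-0.9,-0.63],0,255],[[0.02,-0.99,-0.48],0,255],[[0.02,-0.93,-0.29],0,255],[[0.02,-0.84,-0.15],0,255],[[0.02,-0.73,-0.04],0,255],[[0.01,-0.49,0.01],0,255],[[0.01,-0.24,0.02],0,255],[[0.0,0.0,0.0],0,255]]
```

Call:
drive_tool([
  [[0,-0.19,-0.45],0,255],
  [[0,-0.43,-0.74],0,255],
  [[0,-0.6,-0.77],0,255],
  [[0.01,-0.79,-0.76],0,255],
  [[0.01,-0.9,-0.63],0,255],
  [[0.02,-0.99,-0.48],0,255],
  [[0.02,-0.93,-0.29],0,255],
  [[0.02,-0.84,-0.15],0,255],
  [[0.02,-0.73,-0.04],0,255],
  [[0.01,-0.49,0.01],0,255],
  [[0.01,-0.24,0.02],0,255],
  [[0,0,0],0,255],
])

```text
t: 39.28
tcp_pos: [0.5073, -0.1094, 0.2675]
eef_rot: [0.672, 0.662, 0.218, 0.249]
contact_force: [-9.8, 0.9, 5.0]
opening: 0.31
gripper_force: 60.3
```

```bash
python3 -c "
from wind import *
wind([-.8,-.8,0])"
```

```text
t 39.27 ang -45.66 (shaft 0.3 mod 360) r 69.88mm y 0.09mm Frad 10.5 Ftan -3.3 Fy 0.6 |M| 0.9 open 0.310 j4-6 [ 0.76  0.37 -1.11]
[[[0.0,-0.1,0.0],0,255],[[0.0,-0.1,0.01],0,255],[[0.0,0.0,0.0],0,255]]
```

Call:
drive_tool([
  [[0,-0.06,0],0,255],
  [[0,-0.06,0],0,255],
  [[0,0,0],0,255],
])

```text
t: 39.65
tcp_pos: [0.507, -0.1095, 0.2674]
eef_rot: [0.672, 0.662, 0.219, 0.249]
contact_force: [-3.5, 3.9, 6.1]
opening: 0.307
gripper_force: 60.4
```

```bash
python3 -c "
from wind import *
info()"
```

```text
t 39.65 ang -45.91 (shaft 0.1 mod 360) r 69.95mm y 0.03mm Frad 6.9 Ftan 1.8 Fy 3.8 |M| 0.6 open 0.307 j4-6 [ 0.76  0.37 -1.12]
```

Call:
drive_tool([
  [[0,-0.07,0],0,255],
  [[0,-0.06,0],0,255],
  [[0,0,0],0,255],
])

```text
t: 40.02
tcp_pos: [0.5067, -0.1095, 0.2672]
eef_rot: [0.672, 0.662, 0.219, 0.25]
contact_force: [2.7, 7.9, 9.3]
opening: 0.308
gripper_force: 60.6
```

```bash
python3 -c "
from wind import *
info()"
```

```text
t 40.02 ang -46.16 (shaft 359.8 mod 360) r 70.01mm y -0.03mm Frad 4.7 Ftan 8.3 Fy 8.0 |M| 1.7 open 0.308 j4-6 [ 0.77  0.37 -1.12]
```

The sleeve is back at its starting angle and pressing on the stop, so the bin is home. I'll let go and back out.

Call:
drive_tool([
  [[0,-0.04,0],0,255],
  [[0,0,0],0,200],
  [[0,0,0],0,100],
  [[0,0,0],0,0],
  [[0,0,0],0,0],
  [[0,0,0],0,0],
  [[0,0,-1.5],0,0],
  [[0,0,-3],0,0],
  [[0,0,-4],0,0],
  [[0,0,-4],0,0],
  [[0,0,-2],0,0],
  [[0,0,0],0,0],
])

```text
t: 41.52
tcp_pos: [0.4154, -0.1033, 0.3804]
eef_rot: [0.672, 0.662, 0.218, 0.251]
contact_force: [0.2, -1.3, -0.2]
opening: 1.002
gripper_force: 0.0
```

```bash
python3 -c "
from wind import *
show()
a=[]
for n in ('side','top'):
    p,d=bot.capture(n);a.append(cv2.resize(p[50:350,:,::-1],(560,300)))
    if n=='top':
        m=np.zeros(d.shape,bool);m[232:258,305:385]=p[232:258,305:385].max(2)<50
        P=pts(n,d,m);P=P[P[:,2]>.25];print(len(P),P.mean(0),P.max(0))
cv2.imwrite('pics/end.png',np.vstack(a))"
```

```text
t 41.52 tcp [ 0.4154 -0.1033  0.3804] j [-0.65  -0.199  2.025  0.501  0.787 -0.897] F [ 0.2 -1.3 -0.2] open 1.002 gf 0.0
x [ 0.028  0.999 -0.038] y [0.78  0.002 0.626] z [ 0.625 -0.047 -0.779]
744 [ 0.50249843 -0.08876897  0.2844258 ] [ 0.51711202 -0.01538711  0.29085651]
```

View pics/end.png

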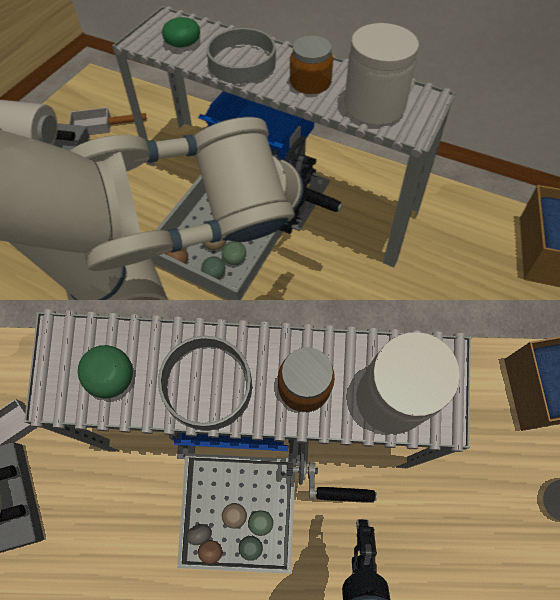

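The end picture shows the bin home and the sleeve back where it started (sleeve mean within 0.2 mm of the first measurement). All five stones lie in the tray at about (200–262, 515–552), the shelf items are unmoved, and the gripper is clear.

```bash
python3 -c "
from rig import bot
print(bot.sign_off())"
```

```text
the job is handed in; nothing more can be done
None
```

All five stones are in the tray, the bin is back home on its buffers, and the sleeve is released with the shelf items unmoved, handed in at about 41.5 s. One risk: while I was tilting the hand early on (t = 2.35 s), the wrist-force reading briefly showed about 128 N as the arm reached joint limits in free air. That is over the 120 N limit, so the judging may count it as a failure.

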